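Close the staining vessels, each with its own lid

ROBOT

A 6-joint arm with a two-finger parallel gripper is mounted at the origin on the work surface; the furniture and walls round the work are solid. World frame = base frame: x ahead of the robot, y to its left, z up, the work surface at z = 0. Lengths are in m, angles in rad, forces in N, time in s.
With the tool pointing down it reaches from about 0.3 to 0.775 m from the base axis. Payload 14.6 kg.
Tool frame: the origin (TCP) lies on the front face of the gripper's body, between the roots of the fingers; the fingertips stand 97 mm ahead of it and the grasp point (between the pads) lies 78 mm ahead of it (manip.tip_extent is the distance from the TCP to the fingertips, in m); z points along the fingers, y is the line along which they close (so a half turn about z gives the same grasp; the last joint's range is limited). The gripper opens to 94 mm and grips with 3 to 60 N. Pads are 16 mm wide; open, the fingers measure 119 mm over their backs; the gripper's body (75 mm by 177 mm) begins 78 mm behind the grasp point.
Start: joints at [1.212, 0.3, 1.521, -0, 1.321, -0.067], TCP at [0.158, 0.527, 0.303] pointing down, gripper open.
Joint ranges: [-3.03, 3.03], [-0.79, 2.21], [0.23, 2.52], [-1.04, 4.18], [0, 3.07], [-2.55, 2.55]. Speed limits (rad/s): [2.22, 2.22, 2.57, 3.14, 3.14, 3.14].

INTERFACE

Orientations are given as a unit quaternion [x, y, z, w].
In Python, from plant import manip gives the robot as it stands. The module is installed in compiled form; this text tells all that it offers.
- The arm moves only by the tool carry_out, never from a script. Its argument "increments" is a list of rows, each an object with "linear": the shift along the tool's x, y, z in fractions of the full range, 1 being 1000 mm, a list of three; "rotation": the turn, a rotation vector about the tool's x, y, z in a scale on which 1.0 is 180 degrees, a list of three; "hand": the opening, from 0 (shut) to 1 (fully open). A call has 1 to 12 rows; each row is the pose to reach, as a shift and turn from the pose commanded when the call began, along the tool's axes at that moment; what a row does not reach only later rows make up. A row lasts 1/10 s, in which the tool goes at most 50 mm and 8.59 degrees, less where a joint would pass 70% of its speed; a pose out of reach is approached as far as the arm can. A shift or turn number past 1, either way, is cut back to 1. A call with a gripper value outside its range is refused whole. The fingers move at their own pace and stop on an object; the grip force is fixed at half the most. Time passes only in rows, so rows that repeat a pose let the fingers close. It gives the time, the measured TCP pose, the force, the opening and the grip force at its end, in the units of the state.
- manip.observe(): the state, without advancing time (a new reading comes with each control period).
- manip.grab_frame(name): name is "side" or "top" or "wrist"; returns a dict with "img" (400x640x3 uint8, red, green, blue), "camera_matrix" (3x3 intrinsics, pixels), "k1" (the pictures are not rectified: a ray, as slopes to the right and down, at radius r is drawn at 1 + k1 r^2 times it, then the intrinsics apply), "R" (3x3) and "t" (3): a world point X has camera coordinates R X + t. Camera axes: x right, y down, z forward; pixel columns grow to the right and rows downward; lengths in m; the calibration is good to about 2 mm. A picture is of the moment at which its call begins. There is no depth.
- manip.job_done(): hands the job in; it is judged then, once.
The state is a dict: "time": time; "q": joint angles; "joint_vel": joint speeds; "effort": joint torques, N m; "tool_pos": TCP position; "tool_rot": TCP orientation; "contact_force": force on the tool from outside, world axes, zero at the start; "moment": the same for the moment, N m; "grip_width": opening from 0.0 (shut) to 1.0 (fully open); "gripper_force": force on a finger pad.
Only numpy, scipy, OpenCV 4.12 (cv2) and the standard library are available. Lean on these libraries where they do the work, as an engineer would, in place of code of your own. Each camera call takes 0.05 s, during which the arm holds its last target. There are 200 camera calls.

TASK

The rinsed staining vessels are standing open and must be shut against dust overnight. Put on each of the four vessels the lid that fits it, so that every lid sits level and fully down on its rim, and leave the vessels standing where they are, without shifting the loupe or the carton of slides.

Things in the scene. Friction and masses are not known exactly. Their poses are not given: they have to be found in the camera images.
- large_dish: Open white rectangular slide-staining dish, outside 68 x 88 mm, 75 mm high, walls 4 mm, mouth 60 (x) x 80 (y) mm, slot ribs inside its short walls; loose, about 0.4 kg. The larger of the two rectangular vessels. Origin: centre of the underside; y along the long side, z up.
- narrow_jar: Open white rectangular staining jar, outside 46 x 64 mm, 96 mm high, walls 4 mm, mouth 38 (x) x 56 (y) mm; loose, about 0.36 kg. The smaller of the two rectangular vessels. Origin: centre of the underside; y along the long side, z up.
- round_dish: Open white round dish, 80 mm outside diameter, 70 mm high, wall 4 mm, mouth 72 mm; loose, about 0.36 kg. The wider and lower of the two round vessels. Origin: centre of the underside, z up.
- round_jar: Open white round staining jar, 58 mm outside diameter, 96 mm high, wall 4 mm, mouth 50 mm; loose, about 0.36 kg. The narrower and taller of the two round vessels. Origin: centre of the underside, z up.
- large_dish_lid: Rectangular steel lid, plate 74 (x) x 94 (y) mm, black bar handle in its middle, 46 mm long (x), 12 mm thick (y); fits the large rectangular dish, long side along long side. About 0.11 kg. Origin: centre of the underside, z up: tapered plug z 0-14 mm, plate 14-18, handle 18-44. In the mouth the plug has 8 mm play a side at its foot, 3 mm at its top; seated, the plate lies on the rim.
- narrow_jar_lid: Rectangular steel lid, plate 52 (x) x 70 (y) mm, black bar handle in its middle, 34 mm long (x), 12 mm thick (y); fits the narrow rectangular jar, long side along long side. About 0.06 kg. Origin: centre of the underside, z up: tapered plug z 0-14 mm, plate 14-18, handle 18-44. In the mouth the plug has 8 mm play a side at its foot, 3 mm at its top; seated, the plate lies on the rim.
- round_dish_lid: Round steel lid, cover plate 86 mm in diameter, black knob of 20 mm diameter in its middle; fits the wide round dish. About 0.10 kg. Origin: centre of the underside, z up: tapered plug z 0-14 mm, plate 14-18, handle 18-44. In the mouth the plug has 8 mm play a side at its foot, 3 mm at its top; seated, the plate lies on the rim.
- round_jar_lid: Round steel lid, cover plate 64 mm in diameter, round black knob of 18 mm diameter in its middle; fits the narrow round jar. About 0.06 kg. Origin: centre of the underside, z up: tapered plug z 0-14 mm, plate 14-18, handle 18-44. In the mouth the plug has 8 mm play a side at its foot, 3 mm at its top; seated, the plate lies on the rim.
- loupe: Black standing loupe, 44 mm in diameter, 40 mm high, beside the left end of the water bath (154 mm high, close behind the lids and jars): a bystander. Origin: centre of its underside.
- slide_carton: White carton of glass slides, 30 x 82 mm, 30 mm high, lying at the left of the varnished drawer box (72 mm high), between it and the microtome (200 mm high at this end, 400 mm further left): a bystander. Origin: centre of its underside.
Mind the look-alikes: they are no part of the job. Leave any blue look-alike of the round_jar_lid alone.

How it is judged:
At the end, for the whole second after the job is handed in: Every lid sits in its own vessel: centred within 8 mm, plate on the rim (at most 4 mm high), level within 0.06 rad, rectangular ones along the vessel within 0.12 rad; vessels upright on the worktop within 40 mm of their start; loupe and carton within 20 mm; all released and at rest (horizontal distance between large_dish_lid and large_dish below 0.008 m and z of large_dish_lid in the frame of large_dish between 0.055 and 0.065 m and angle between each of large_dish_lid, narrow_jar_lid, round_dish_lid, round_jar_lid's own z axis and vertical below 0.06 rad and angle between each of large_dish, narrow_jar, round_dish, round_jar's own z axis and vertical below 0.05 rad and height (world z) of each of large_dish, narrow_jar, round_dish, round_jar below 0.006 m and linear speed of each of large_dish_lid, large_dish, narrow_jar_lid, narrow_jar, round_dish_lid, round_dish, round_jar_lid, round_jar below 0.01 m/s and angle between the y axis of large_dish_lid and the y axis of large_dish, either way round below 0.12 rad and horizontal distance between narrow_jar_lid and narrow_jar below 0.008 m and z of narrow_jar_lid in the frame of narrow_jar between 0.076 and 0.086 m and angle between the y axis of narrow_jar_lid and the y axis of narrow_jar, either way round below 0.12 rad and horizontal distance between round_dish_lid and round_dish below 0.008 m and z of round_dish_lid in the frame of round_dish between 0.05 and 0.06 m and horizontal distance between round_jar_lid and round_jar below 0.008 m and z of round_jar_lid in the frame of round_jar between 0.076 and 0.086 m); the robot touches nothing.
It fails at once if a vessel is pushed more than 40 mm from where it stood, or tipped over (distance of any of large_dish, narrow_jar, round_dish, round_jar from where it was at the start of the episode above 0.04 m or angle between any of large_dish, narrow_jar, round_dish, round_jar's own z axis and vertical above 0.4 rad).
It fails at once if the loupe or the slide carton is displaced by more than 20 mm (distance of any of loupe, slide_carton from where it was at the start of the episode above 0.02 m).
It also fails if it takes over 115 s, if anything falls off the work surface, if the arm or the gripper's body presses on something with over 40 N, if the wrist force passes 120 N, or if a joint passes its speed limit or range.

## Working session

There is one attempt and no reset: what is moved stays moved. The work goes in short steps, Python scripts to look and compute and a tool call to move; the robot and the scene stay as the last step left them, time stands still between calls to the robot, and variables do not carry over. Pictures are saved under pics/ and viewed, at most 14 in all, crops included, and the job is handed in when it is done.

Besides the shell and the picture viewer there is one more tool, called after "Call:" as a command line: name --argument value ..., lists and objects as JSON in quotes. carry_out: Moves the arm, as the interface text tells. Its arguments: {"type":"object","properties":{"increments":{"type":"array","items":{"type":"object","properties":{"linear":{"type":"array","items":{"type":"number"}},"rotation":{"type":"array","items":{"type":"number"}},"hand":{"type":"number"}}}}},"required":["increments"]}

```bash
mkdir -p pics; cat > h.py <<'E'
import numpy as np, cv2, pickle
from plant import manip
def grab(n,f):
    g=manip.grab_frame(n); pickle.dump(g,open(f'pics/{f}.pkl','wb')); cv2.imwrite(f'pics/{f}.png',g['img'][:,:,::-1]); return g
def load(f): return pickle.load(open(f'pics/{f}.pkl','rb'))
def ray(g,uv):
    K=g['camera_matrix']; uv=np.array(uv,float).reshape(-1,1,2)
    n=cv2.undistortPoints(uv,K,np.array([g['k1'],0,0,0.]))[:,0]
    d=np.c_[n,np.ones(len(n))]@g['R']; return -g['R'].T@g['t'],d
def plane(g,uv,z):
    c,d=ray(g,uv); return c+d*((z-c[2])/d[:,2])[:,None]
def proj(g,X):
    return cv2.projectPoints(np.array(X,float).reshape(-1,1,3),cv2.Rodrigues(g['R'])[0],np.array(g['t'],float),g['camera_matrix'],np.array([g['k1'],0,0,0.]))[0][:,0]
E
python3 - <<'E'
from h import *
for n in('side','top','wrist'):
    g=grab(n,n+'0'); print(n,-g['R'].T@g['t'],g['k1'],g['R'][2])
s=manip.observe();print(s['tool_pos'],s['tool_rot'],s['time'])
E
```

```text
side [-0.70883243  0.86280503  0.94398189] -0.07056003498705454 [ 0.68305058 -0.49070629 -0.54097064]
top [ 0.22017311 -0.00565047  1.55685359] -0.043414546718584156 [ 0.15933998  0.02358232 -0.98694207]
wrist [0.08123762 0.54999636 0.38348806] -0.04914944111939065 [ 0.26052993 -0.07979146 -0.96216292]
[0.15817954 0.52666107 0.30224092] [ 1.45382016e-01  9.89375514e-01 -3.91010630e-04 -8.95502752e-05] 0.15
```

View pics/top0.png

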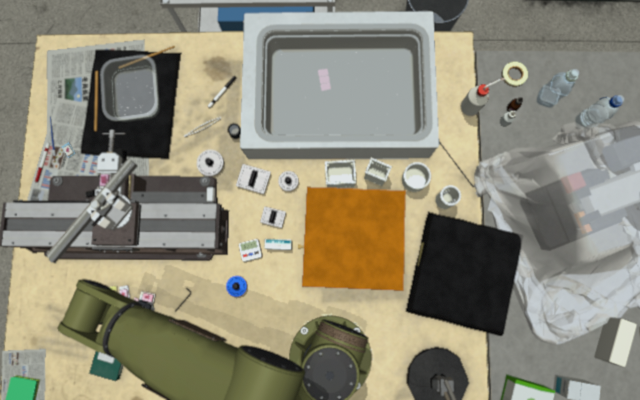

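View pics/side0.png

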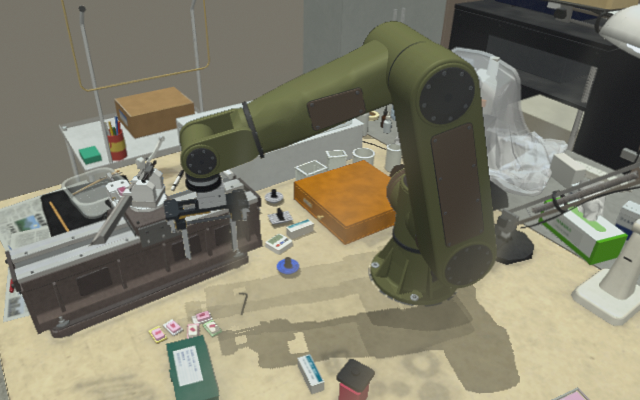

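The top view shows lids at about (209,162) round dish, (254,178) large, (289,181) round jar and (272,216) narrow. The vessels are at (341,173), (377,169), (416,178) and (449,197), and the blue look-alike is at (237,287). The loupe is at (235,130). I'll zoom in.

```bash
python3 - <<'E'
from h import *
g=load('top0'); im=g['img'][120:270,185:475,::-1]
cv2.imwrite('pics/crop1.png',cv2.resize(im[:,:150],None,fx=5,fy=4*1.25,interpolation=cv2.INTER_CUBIC)[:600])
cv2.imwrite('pics/crop2.png',cv2.resize(im[20:100,125:],None,fx=4.8,fy=4.8,interpolation=cv2.INTER_CUBIC))
for n,uv,z in [('rdl',(209,162),.018),('ll',(254,178),.018),('rjl',(289,181),.018),('nl',(272,216),.018),('ld',(341,173),.075),('nj',(377,169),.096),('rd',(416,178),.07),('rj',(449,197),.096)]: print(n,plane(g,uv,z)[0].round(3))
E
```

```text
rdl [0.596 0.39  0.018]
ll [0.544 0.244 0.018]
rjl [0.535 0.134 0.018]
nl [0.423 0.185 0.018]
ld [ 0.548 -0.029  0.075]
nj [ 0.556 -0.136  0.096]
rd [ 0.534 -0.256  0.07 ]
rj [ 0.472 -0.348  0.096]
```

View pics/crop1.png

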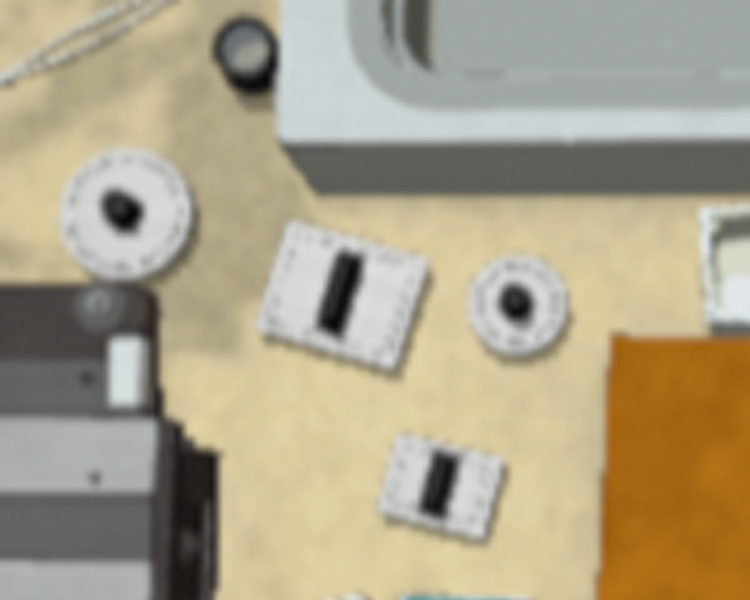

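View pics/crop2.png

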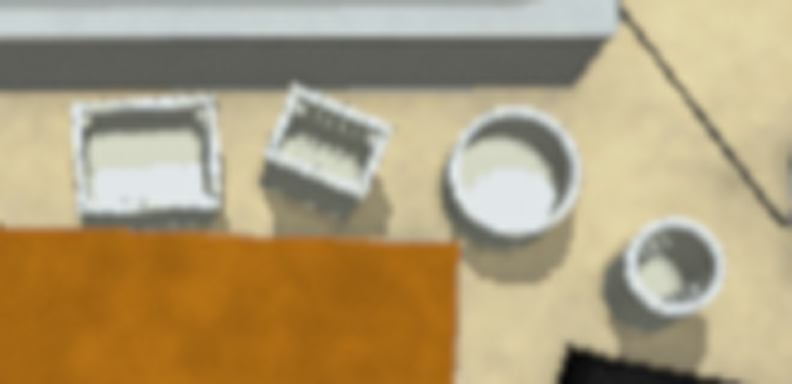

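```bash
cat > meas.py <<'E'
from h import *
g=load('top0'); S=4
im=cv2.resize(g['img'],None,fx=S,fy=S,interpolation=cv2.INTER_CUBIC)
hsv=cv2.cvtColor(im,cv2.COLOR_RGB2HSV)
L=dict(rdl=(209,162,.018,172,60),ll=(254,178,.018,172,60),rjl=(289,181,.018,172,60),nl=(272,216,.018,172,60),ld=(341,173,.075,195,45),nj=(377,169,.096,195,45),rd=(416,178,.07,195,45),rj=(449,197,.096,195,45))
vis=im.copy()
for n,(u,v,z,vt,st) in L.items():
    m=((hsv[...,2]>vt)&(hsv[...,1]<st)).astype(np.uint8)*255
    w=np.zeros_like(m); r=26*S if n in('ld','rd','ll')else 19*S
    v2=v*S; w[v2-r:v2+r,u*S-r:u*S+r]=255
    if z>.05: w[:156*S]=0
    m=cv2.morphologyEx(m&w,cv2.MORPH_OPEN,np.ones((3,3)))
    cs=cv2.findContours(m,cv2.RETR_EXTERNAL,cv2.CHAIN_APPROX_NONE)[0]
    c=max(cs,key=lambda c:cv2.contourArea(cv2.convexHull(c))); h=cv2.convexHull(c)
    cv2.polylines(vis,[h],True,(255,0,0),1)
    P=plane(g,(h[:,0]+.5)/S-.5,z)[:,:2]
    (cx,cy),(a,b),th=cv2.minAreaRect((P*1000).astype(np.float32))
    if a>b: th+=90   # th: direction of long side from... 
    # long side direction
    bx=cv2.boxPoints(((cx,cy),(a,b),th if a<=b else th-90)); e=[bx[1]-bx[0],bx[2]-bx[1]]; l=max(e,key=np.linalg.norm)
    yaw=np.degrees(np.arctan2(l[1],l[0]))%180
    print(n,round(cx,1),round(cy,1),'size',round(min(a,b),1),round(max(a,b),1),'long side dir',round(yaw,1), 'circ',np.round(cv2.minEnclosingCircle((P*1000).astype(np.float32)),1) if 0 else '')
cv2.imwrite('pics/vis.png',np.vstack([cv2.resize(vis[140*S:235*S,185*S:325*S],(780,530))])[:,:,::-1])
cv2.imwrite('pics/vis2.png',vis[150*S:220*S,310*S:475*S,::-1])
for n,uv,z in [('bath edgeL',(243,149),.154),('bath R',(437,149),.154),('bathbot L',(249,157),.0),('micro',(216,177),.2),('micro low',(228,258),.1),('loupe',(235,130),.04),('box',(307,187),.072),('box r',(404,190),.072)]: print(n,plane(g,uv,z)[0].round(3))
E
python3 meas.py
```

```text
rdl 598.2 390.6 size 86.7 86.8 long side dir 89.9 circ 
ll 543.3 249.0 size 81.6 100.6 long side dir 73.5 circ 
rjl 538.9 137.2 size 63.5 67.8 long side dir 91.2 circ 
nl 422.3 183.0 size 56.7 75.5 long side dir 77.5 circ 
ld 551.9 -24.0 size 71.5 92.2 long side dir 90.4 circ 
nj 557.7 -139.7 size 51.4 70.8 long side dir 67.2 circ 
rd 545.1 -260.4 size 82.2 82.8 long side dir 90.2 circ 
rj 479.9 -353.5 size 60.1 60.7 long side dir 90.2 circ 
bath edgeL [0.602 0.257 0.154]
bath R [ 0.602 -0.305  0.154]
bathbot L [0.617 0.266 0.   ]
micro [0.509 0.322 0.2  ]
micro low [0.288 0.301 0.1  ]
loupe [0.695 0.306 0.04 ]
box [0.505 0.074 0.072]
box r [ 0.497 -0.219  0.072]
```

View pics/vis2.png

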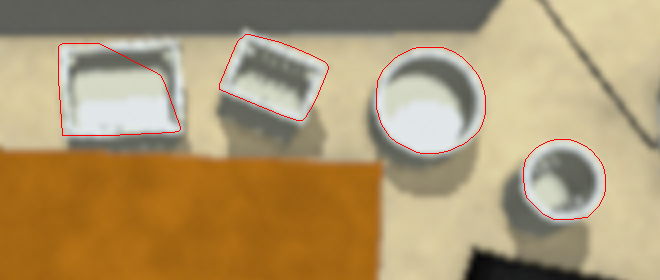

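View pics/vis.png

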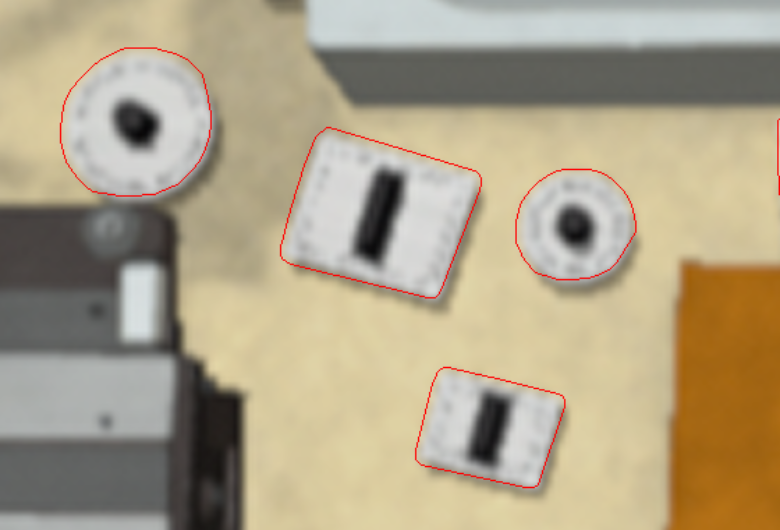

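The top view outlines match the sizes given. The large dish contour is partly cut off, so I'll refine it later from the wrist. Next is a planner helper.

```bash
cat >> h.py <<'E'
from scipy.spatial.transform import Rotation as Ro
def plan(x,y,z,phi):
    "TCP target in m, world direction of tool x in degrees, tool down"
    s=manip.observe(); R0=Ro.from_quat(s['tool_rot']); p=np.deg2rad(phi); c,n=np.cos(p),np.sin(p)
    R1=Ro.from_matrix(np.array([[c,n,0],[n,-c,0],[0,0,-1.]]))
    print('lin cm',(R0.inv().apply(np.array([x,y,z])-s['tool_pos'])*100).round(2),'rot',(R0.inv()*R1).as_rotvec().round(3),'| t',round(s['time'],2),'pos',np.round(s['tool_pos'],4),'F',np.round(s['contact_force'],1),'w',round(s['grip_width'],3),'q',np.round(s['q'],2))
E
python3 -c "
from h import *
plan(.40,.183,.32,167.5)"
```

```text
lin cm [-33.05 -25.96  -1.76] rot [-0.001 -0.    -0.074] | t 0.15 pos [0.1582 0.5267 0.3022] F [ 0.8 -0.1 -0.5] w 1.002 q [ 1.21  0.3   1.52  0.    1.32 -0.07]
```

The rows are not in the units I measure in: shifts go in shares of 1000 mm and turns go in shares of 180 degrees. I convert before sending: -33 cm is -0.33, -26 cm is -0.26, -0.074 rad is -0.0236.

Call:
carry_out --increments '[{"linear": [0,0,-0.05],"rotation": [0,0,0],"hand": 1},{"linear": [-0.08,-0.12,-0.07],"rotation": [0,0,0],"hand": 1},{"linear": [-0.08,-0.12,-0.07],"rotation": [0,0,0],"hand": 1},{"linear": [-0.08,-0.12,-0.07],"rotation": [0,0,0],"hand": 1},{"linear": [-0.33,-0.26,-0.05],"rotation": [0,0,-0.0236],"hand": 1},{"linear": [-0.33,-0.26,-0.05],"rotation": [0,0,-0.0236],"hand": 1},{"linear": [-0.33,-0.26,-0.05],"rotation": [0,0,-0.0236],"hand": 1},{"linear": [-0.33,-0.26,-0.05],"rotation": [0,0,-0.0236],"hand": 1},{"linear": [-0.33,-0.26,-0.05],"rotation": [0,0,-0.0236],"hand": 1},{"linear": [-0.33,-0.26,-0.05],"rotation": [0,0,-0.0236],"hand": 1},{"linear": [-0.33,-0.26,-0.05],"rotation": [0,0,-0.0236],"hand": 1},{"linear": [-0.33,-0.26,-0.05],"rotation": [0,0,-0.0236],"hand": 1}]'

```text
time: 1.35
tool_pos: [0.3996, 0.1824, 0.3524]
tool_rot: [0.11, 0.994, -0.0, -0.0]
contact_force: [-0.5, 0.0, 0.3]
grip_width: 0.999
gripper_force: 0.0
```

```bash
python3 -c "
from h import *
plan(.40,.183,.35,167.5); g=grab('wrist','w1')"
```

```text
lin cm [-0.03  0.06  0.24] rot [-0.    -0.001 -0.001] | t 1.35 pos [0.3996 0.1824 0.3524] F [-0.5  0.   0.3] w 0.999 q [ 0.34  0.01  1.74  0.    1.39 -1.01]
```

View pics/w1.png

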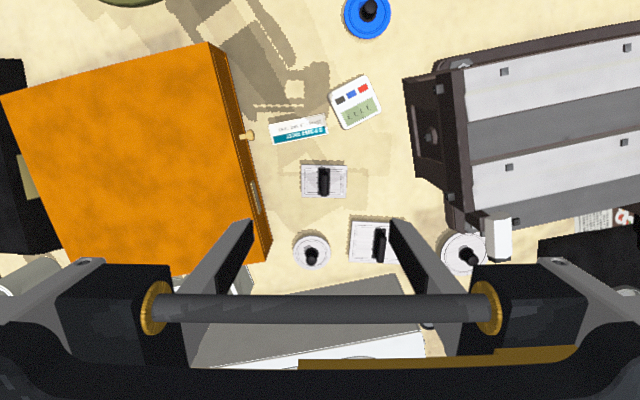

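The wrist view shows the narrow lid at (324,181), the jar lid at (311,249), the large lid at (375,241) partly behind a finger, and the dish lid at (463,251). I'll measure the lids here, and the microtome edges by triangulating top and wrist.

```bash
cat >> h.py <<'E'
def meas(g,xy,z,rad,vt=150,st=40,tag=None):
    "bright grey blob round xy at height z: centre, sizes mm, long direction deg"
    S=3; im=cv2.resize(g['img'],None,fx=S,fy=S,interpolation=cv2.INTER_CUBIC); hsv=cv2.cvtColor(im,cv2.COLOR_RGB2HSV)
    a=np.linspace(0,2*np.pi,40); C=proj(g,[[xy[0]+rad*np.cos(t),xy[1]+rad*np.sin(t),z] for t in a])
    w=np.zeros(im.shape[:2],np.uint8); cv2.fillPoly(w,[((C+.5)*S-.5).astype(np.int32)],255)
    m=((hsv[...,2]>vt)&(hsv[...,1]<st)).astype(np.uint8)*255&w
    m=cv2.morphologyEx(m,cv2.MORPH_OPEN,np.ones((5,5)))
    c=max(cv2.findContours(m,cv2.RETR_EXTERNAL,cv2.CHAIN_APPROX_NONE)[0],key=lambda c:cv2.contourArea(cv2.convexHull(c)))
    h=cv2.convexHull(c); P=(plane(g,(h[:,0]+.5)/S-.5,z)[:,:2]*1000).astype(np.float32)
    r=cv2.minAreaRect(P); b=cv2.boxPoints(r); l=max(b[1]-b[0],b[2]-b[1],key=np.linalg.norm)
    cc,cr=cv2.minEnclosingCircle(P)
    print(tag,'rect c',np.round(r[0],1),'size',np.round(sorted(r[1]),1),'dir',round(float(np.degrees(np.arctan2(l[1],l[0]))%180),1),'circle',np.round(cc,1),round(2*cr,1))
    cv2.polylines(im,[h],True,(255,0,0),2); x,y,ww,hh=cv2.boundingRect(((C+.5)*S).astype(np.int32)); x=max(x,0);y=max(y,0)
    return im[y:y+hh,x:x+ww,::-1]
def tri(g1,a,g2,b):
    c1,d1=ray(g1,a);c2,d2=ray(g2,b);A=np.c_[d1[0],-d2[0]];s=np.linalg.lstsq(A,c2-c1,rcond=None)[0]
    p,q=c1+s[0]*d1[0],c2+s[1]*d2[0]; return ((p+q)/2).round(3),round(np.linalg.norm(p-q),4)
E
python3 - <<'E'
from h import *
g=load('w1'); t=load('top0')
o=[meas(g,(.422,.183),.018,.06,tag='nl'),meas(g,(.539,.137),.018,.055,tag='rjl'),meas(g,(.545,.247),.018,.07,tag='ll')]
cv2.imwrite('pics/o.png',np.hstack([cv2.resize(i,(260,260)) for i in o]))
# black handle tops
for n,z in (('nl',(.422,.183)),('rjl',(.539,.137)),('ll',(.545,.247)),('rdl',(.598,.391))): print(n,proj(g,[[*z,.018]]),proj(t,[[*z,.018]]))
# stub of microtome: wrist far right corner (512,258) ; top: stub (120..145,340..405)/5
print(tri(t,(185+108/5,120+405/5),g,(486,219)),tri(t,(185+158/5,120+290/5),g,(448,215)))
E
```

```text
nl rect c [426.1 197.2] size [38.3 51.5] dir 167.4 circle [425.9 196.2] 63.0
rjl rect c [537.5 135.5] size [63.4 63.8] dir 161.8 circle [537.3 135.4] 65.0
ll rect c [542.3 242.4] size [75.2 87.2] dir 74.4 circle [542.9 243.1] 112.9
nl [[324.53762802 180.69897633]] [[272.51005259 216.46141232]]
rjl [[312.5517769  253.66504821]] [[287.91666999 179.67200805]]
ll [[378.76931568 243.64390947]] [[253.20539876 177.74055438]]
rdl [[467.89592087 254.01049749]] [[208.76805694 161.38529103]]
(array([0.448, 0.342, 0.185]), np.float64(0.0174)) (array([ 0.555,  0.385, -0.05 ]), np.float64(0.0121))
```

View pics/o.png

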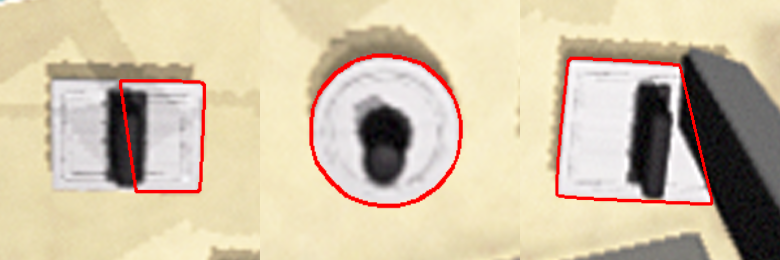

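```bash
sed -i "s/    c=max(cv2.findContours(m,cv2.RETR_EXTERNAL.*/    c=np.vstack([c for c in cv2.findContours(m,cv2.RETR_EXTERNAL,cv2.CHAIN_APPROX_NONE)[0] if cv2.contourArea(cv2.convexHull(c))>600])/" h.py
python3 - <<'E'
from h import *
g=load('w1')
meas(g,(.422,.183),.018,.055,tag='nl')
plan(.4225,.1835,.180,167)
plan(.4225,.1835,.119,167)
E
```

```text
nl rect c [422.6 181.4] size [52.1 70.2] dir 76.5 circle [421.9 181.6] 85.3
lin cm [-2.27  0.55 17.25] rot [-0.    -0.     0.009] | t 1.4 pos [0.3992 0.183  0.3525] F [ 0.5  0.3 -0.3] w 1.0 q [ 0.35  0.01  1.74  0.    1.39 -1.01]
lin cm [-2.28  0.55 23.35] rot [-0.    -0.     0.009] | t 1.4 pos [0.3992 0.183  0.3525] F [ 0.5  0.3 -0.3] w 1.0 q [ 0.35  0.01  1.74  0.    1.39 -1.01]
```

In the tool's units: 23.3 cm is 0.233, 0.35 cm is 0.0035, 0.017 rad is 0.0054.

Call:
carry_out --increments '[{"linear": [-0.023,0.0035,0.04],"rotation": [0,0,0.0054],"hand": 1},{"linear": [-0.023,0.0035,0.09],"rotation": [0,0,0.0054],"hand": 1},{"linear": [-0.023,0.0035,0.14],"rotation": [0,0,0.0054],"hand": 1},{"linear": [-0.023,0.0035,0.185],"rotation": [0,0,0.0054],"hand": 1},{"linear": [-0.023,0.0035,0.215],"rotation": [0,0,0.0054],"hand": 1},{"linear": [-0.023,0.0035,0.233],"rotation": [0,0,0.0054],"hand": 1},{"linear": [-0.023,0.0035,0.233],"rotation": [0,0,0.0054],"hand": 1},{"linear": [-0.023,0.0035,0.233],"rotation": [0,0,0.0054],"hand": 0},{"linear": [-0.023,0.0035,0.233],"rotation": [0,0,0.0054],"hand": 0},{"linear": [-0.023,0.0035,0.233],"rotation": [0,0,0.0054],"hand": 0},{"linear": [-0.023,0.0035,0.233],"rotation": [0,0,0.0054],"hand": 0},{"linear": [-0.023,0.0035,0.233],"rotation": [0,0,0.0054],"hand": 0}]'

```text
time: 2.6
tool_pos: [0.4228, 0.1813, 0.1201]
tool_rot: [0.117, 0.993, 0.0, 0.0]
contact_force: [-0.1, 0.4, -0.4]
grip_width: 0.613
gripper_force: 0.0
```

```bash
python3 - <<'E'
from h import *
plan(.5,-.10,.32,157)
print(manip.observe()['gripper_force'])
E
```

```text
lin cm [-14.07 -25.55 -19.99] rot [0.    0.001 0.167] | t 2.6 pos [0.4228 0.1813 0.1201] F [-0.1  0.4 -0.4] w 0.613 q [ 0.33  0.36  1.93 -0.    0.85 -1.01]
0.0
```

In the tool's units: -3 cm is -0.03, -1 cm is -0.01.

Call:
carry_out --increments '[{"linear": [0,0,0],"rotation": [0,0,0],"hand": 0},{"linear": [0,0,0],"rotation": [0,0,0],"hand": 0},{"linear": [0,0,0],"rotation": [0,0,0],"hand": 0},{"linear": [0,0,0],"rotation": [0,0,0],"hand": 0},{"linear": [0,0,0],"rotation": [0,0,0],"hand": 0},{"linear": [0,0,0],"rotation": [0,0,0],"hand": 0},{"linear": [0,0,0],"rotation": [0,0,0],"hand": 0},{"linear": [0,0,0],"rotation": [0,0,0],"hand": 0},{"linear": [0,0,-0.01],"rotation": [0,0,0],"hand": 0},{"linear": [0,0,-0.03],"rotation": [0,0,0],"hand": 0}]'

```text
time: 3.6
tool_pos: [0.4222, 0.1811, 0.1496]
tool_rot: [0.117, 0.993, -0.001, -0.001]
contact_force: [0.6, 0.4, 0.4]
grip_width: 0.125
gripper_force: 30.0
```

```bash
python3 - <<'E'
from h import *
plan(.5,-.10,.33,157)
print(manip.observe()['gripper_force'])
E
```

```text
lin cm [-14.07 -25.55 -18.04] rot [-0.001 -0.002  0.167] | t 3.6 pos [0.4222 0.1811 0.1496] F [0.6 0.4 0.4] w 0.125 q [ 0.33  0.3   1.92 -0.    0.92 -1.01]
29.997986555099487
```

In the tool's units: -25.5 cm is -0.255, -21 cm is -0.21, 0.167 rad is 0.0532.

Call:
carry_out --increments '[{"linear": [0,0,-0.05],"rotation": [0,0,0],"hand": 0},{"linear": [0,0,-0.1],"rotation": [0,0,0],"hand": 0},{"linear": [0,0,-0.15],"rotation": [0,0,0],"hand": 0},{"linear": [-0.02,-0.04,-0.19],"rotation": [0,0,0.0127],"hand": 0},{"linear": [-0.1,-0.255,-0.21],"rotation": [0,0,0.0532],"hand": 0},{"linear": [-0.1,-0.255,-0.21],"rotation": [0,0,0.0532],"hand": 0},{"linear": [-0.1,-0.255,-0.21],"rotation": [0,0,0.0532],"hand": 0},{"linear": [-0.1,-0.255,-0.21],"rotation": [0,0,0.0532],"hand": 0},{"linear": [-0.1,-0.255,-0.21],"rotation": [0,0,0.0532],"hand": 0},{"linear": [-0.1,-0.255,-0.21],"rotation": [0,0,0.0532],"hand": 0},{"linear": [-0.1,-0.255,-0.21],"rotation": [0,0,0.0532],"hand": 0},{"linear": [-0.1,-0.255,-0.21],"rotation": [0,0,0.0532],"hand": 0}]'

```text
time: 4.8
tool_pos: [0.4604, -0.0892, 0.3599]
tool_rot: [0.199, 0.98, 0.0, 0.0]
contact_force: [0.8, -0.1, -0.7]
grip_width: 0.127
gripper_force: 30.0
```

```bash
python3 -c "
from h import *
plan(.45,-.10,.36,157); g=grab('wrist','w2')"
```

```text
lin cm [ 0.53 -1.4  -0.01] rot [ 0. -0.  0.] | t 4.8 pos [ 0.4604 -0.0892  0.3599] F [ 0.8 -0.1 -0.7] w 0.127 q [-0.27  0.08  1.65  0.    1.41 -1.44]
```

View pics/w2.png

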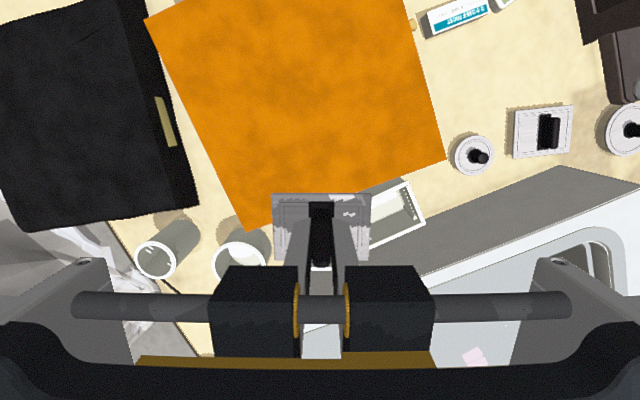

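The wrist view shows the held narrow lid at (320,225) hiding the jar. The round jar rim is at (156,260), the round dish rim at (238,265) and the large dish at (400,215). I'll move ahead so that the rims come into clear view.

```bash
python3 -c "
from h import *
plan(.605,-.16,.36,157)"
```

```text
lin cm [-16.08  -0.91  -0.02] rot [0.    0.    0.001] | t 4.85 pos [ 0.4605 -0.089   0.3598] F [-0.1 -0.  -1.3] w 0.121 q [-0.27  0.08  1.65  0.    1.41 -1.44]
```

In the tool's units: -16 cm is -0.16, -14 cm is -0.14.

Call:
carry_out --increments '[{"linear": [-0.05,0,0],"rotation": [0,0,0],"hand": 0},{"linear": [-0.1,-0.005,0],"rotation": [0,0,0],"hand": 0},{"linear": [-0.14,-0.009,0],"rotation": [0,0,0],"hand": 0},{"linear": [-0.16,-0.009,0],"rotation": [0,0,0],"hand": 0},{"linear": [-0.16,-0.009,0],"rotation": [0,0,0],"hand": 0},{"linear": [-0.16,-0.009,0],"rotation": [0,0,0],"hand": 0}]'

```text
time: 5.45
tool_pos: [0.6043, -0.1597, 0.3593]
tool_rot: [0.199, 0.98, 0.0, -0.0]
contact_force: [0.3, 1.5, -0.5]
grip_width: 0.123
gripper_force: 30.0
```

```bash
python3 - <<'E'
from h import *
g=grab('wrist','w3'); o=[]
for n,c,z,r in (('ld',(.552,-.024),.075,.066),('nj',(.5577,-.1397),.096,.047),('rd',(.545,-.26),.07,.05),('rj',(.48,-.3535),.096,.038)):
    o.append(cv2.resize(meas(g,c,z,r,vt=205,st=40,tag=n),(200,200)))
cv2.imwrite('pics/o3.png',np.vstack([np.hstack(o),cv2.resize(g['img'][:,:,::-1],(800,400))[:,:]]))
plan(.558,-.1397,.30,157)
E
```

```text
ld rect c [553.6 -28.4] size [72.4 92.2] dir 93.4 circle [553.4 -28.4] 114.5
nj rect c [ 558.1 -140.8] size [49.8 67.6] dir 67.4 circle [ 557.7 -140.7] 82.5
rd rect c [ 545.6 -261.3] size [81.6 82.5] dir 65.2 circle [ 545.2 -261. ] 83.5
rj rect c [ 480.2 -353.2] size [61.  61.1] dir 139.2 circle [ 480.1 -353.1] 61.7
lin cm [5.02 0.05 5.97] rot [ 0.    -0.     0.001] | t 5.5 pos [ 0.604  -0.1597  0.3597] F [0.5 0.9 0.1] w 0.126 q [-0.32  0.44  1.2   0.    1.5  -1.49]
```

View pics/o3.png

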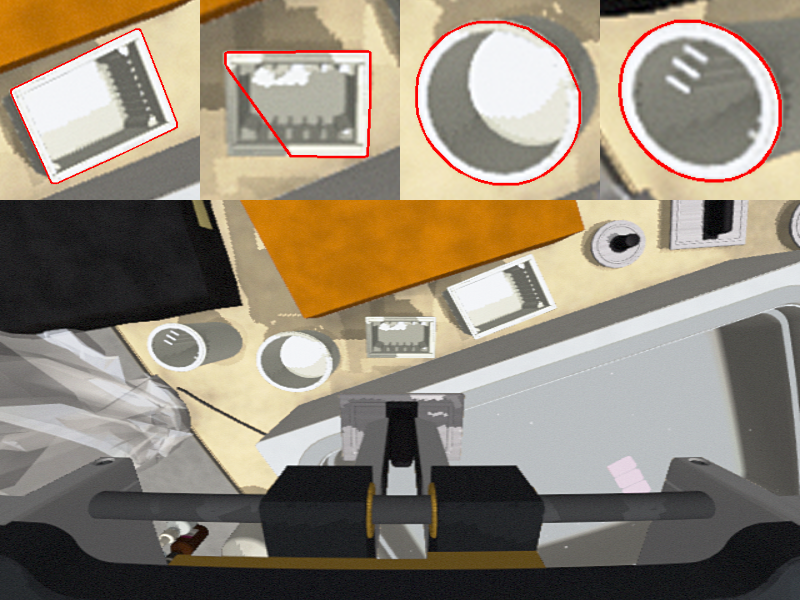

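The measurements from the two cameras agree to about 1–2 mm, except the large dish, whose earlier contour was clipped. I'll use the wrist values: ld (553.5,-28.4) 93.4°, nj (558,-140.6) 67.4°, rd (545.3,-261), rj (480.1,-353.2).

In the tool's units: 15.6 cm is 0.156, 15.2 cm is 0.152, -0.006 rad is -0.0019.

Call:
carry_out --increments '[{"linear": [0.04,0,0.02],"rotation": [0,0,-0.0019],"hand": 0},{"linear": [0.05,0,0.06],"rotation": [0,0,-0.0019],"hand": 0},{"linear": [0.05,0,0.09],"rotation": [0,0,-0.0019],"hand": 0},{"linear": [0.05,0,0.11],"rotation": [0,0,-0.0019],"hand": 0},{"linear": [0.05,0,0.125],"rotation": [0,0,-0.0019],"hand": 0},{"linear": [0.05,0,0.135],"rotation": [0,0,-0.0019],"hand": 0},{"linear": [0.05,0,0.145],"rotation": [0,0,-0.0019],"hand": 0},{"linear": [0.05,0,0.152],"rotation": [0,0,-0.0019],"hand": 0},{"linear": [0.05,0,0.156],"rotation": [0,0,-0.0019],"hand": 0},{"linear": [0.05,0,0.156],"rotation": [0,0,-0.0019],"hand": 0}]'

```text
time: 6.5
tool_pos: [0.5583, -0.1413, 0.2035]
tool_rot: [0.197, 0.98, 0.0, -0.0]
contact_force: [-0.2, -1.4, -0.5]
grip_width: 0.125
gripper_force: 30.0
```

```bash
python3 -c "
from h import *
plan(.558,-.1405,.2025,157.4)"
```

```text
lin cm [0.06 0.06 0.1 ] rot [-0.    -0.    -0.001] | t 6.5 pos [ 0.5583 -0.1413  0.2035] F [-0.2 -1.4 -0.5] w 0.125 q [-0.31  0.45  1.55 -0.    1.14 -1.49]
```

In the tool's units: -14 cm is -0.14, -9 cm is -0.09.

Call:
carry_out --increments '[{"linear": [0,0,0.001],"rotation": [0,0,0],"hand": 0},{"linear": [0,0,0.001],"rotation": [0,0,0],"hand": 0.4},{"linear": [0,0,0.001],"rotation": [0,0,0],"hand": 0.4},{"linear": [0,0,0.001],"rotation": [0,0,0],"hand": 0.4},{"linear": [0,0,0.001],"rotation": [0,0,0],"hand": 0.4},{"linear": [0,0,-0.01],"rotation": [0,0,0],"hand": 0.4},{"linear": [0,0,-0.04],"rotation": [0,0,0],"hand": 0.4},{"linear": [0,0,-0.09],"rotation": [0,0,0],"hand": 0.4},{"linear": [0,0,-0.14],"rotation": [0,0,0],"hand": 0.4},{"linear": [0,0,-0.14],"rotation": [0,0,0],"hand": 0.4}]'

```text
time: 7.5
tool_pos: [0.5591, -0.1415, 0.3517]
tool_rot: [0.197, 0.98, -0.001, 0.006]
contact_force: [0.7, -0.2, 0.2]
grip_width: 0.397
gripper_force: 0.0
```

```bash
python3 -c "
from h import *
plan(.538,.136,.34,175); plan(.538,.136,.119,175)"
```

```text
lin cm [12.65 24.79  1.05] rot [-0.001  0.012 -0.308] | t 7.5 pos [ 0.5591 -0.1415  0.3517] F [ 0.7 -0.2  0.2] w 0.397 q [-0.31  0.32  1.38 -0.    1.43 -1.49]
lin cm [12.91 24.77 23.15] rot [-0.001  0.012 -0.308] | t 7.5 pos [ 0.5591 -0.1415  0.3517] F [ 0.7 -0.2  0.2] w 0.397 q [-0.31  0.32  1.38 -0.    1.43 -1.49]
```

In the tool's units: 24.8 cm is 0.248, 12.7 cm is 0.127, -0.394 rad is -0.1254.

Call:
carry_out --increments '[{"linear": [0.02,0.04,0],"rotation": [0,0,-0.0318],"hand": 0.4},{"linear": [0.127,0.248,0.01],"rotation": [0,0,-0.1254],"hand": 0.4},{"linear": [0.127,0.248,0.01],"rotation": [0,0,-0.1254],"hand": 0.4},{"linear": [0.127,0.248,0.01],"rotation": [0,0,-0.1254],"hand": 0.4},{"linear": [0.127,0.248,0.01],"rotation": [0,0,-0.1254],"hand": 0.4},{"linear": [0.127,0.248,0.01],"rotation": [0,0,-0.1254],"hand": 0.4},{"linear": [0.127,0.248,0.04],"rotation": [0,0,-0.1254],"hand": 0.4},{"linear": [0.127,0.248,0.06],"rotation": [0,0,-0.1254],"hand": 0.4},{"linear": [0.127,0.248,0.06],"rotation": [0,0,-0.1254],"hand": 0.4},{"linear": [0.127,0.248,0.06],"rotation": [0,0,-0.1254],"hand": 0.4}]'

```text
time: 8.5
tool_pos: [0.5369, 0.1364, 0.2846]
tool_rot: [0.001, 1.0, 0.0, 0.0]
contact_force: [-0.4, 0.1, 0.9]
grip_width: 0.398
gripper_force: 0.0
```

```bash
python3 - <<'E'
from h import *
g=grab('wrist','w4')
meas(g,(.538,.136),.018,.045,tag='rjl')
meas(g,(.5425,.246),.018,.066,tag='ll')
meas(g,(.558,-.1405),.114,.05,tag='nl on jar')
plan(.538,.136,.119,180)
E
```

```text
rjl rect c [537.6 135.3] size [62.4 62.7] dir 89.9 circle [537.5 135.2] 63.9
ll rect c [543.8 246.2] size [74.3 94.1] dir 74.1 circle [544.1 246.4] 117.3
nl on jar rect c [ 549.5 -138.5] size [56.9 93.9] dir 74.5 circle [ 557.  -140.8] 100.0
lin cm [-0.06 -0.04 16.61] rot [ 0.     0.002 -0.002] | t 8.55 pos [0.5371 0.1363 0.2851] F [0.1 0.3 0.4] w 0.402 q [ 0.18  0.32  1.53 -0.    1.28 -1.39]
```

View pics/w4.png

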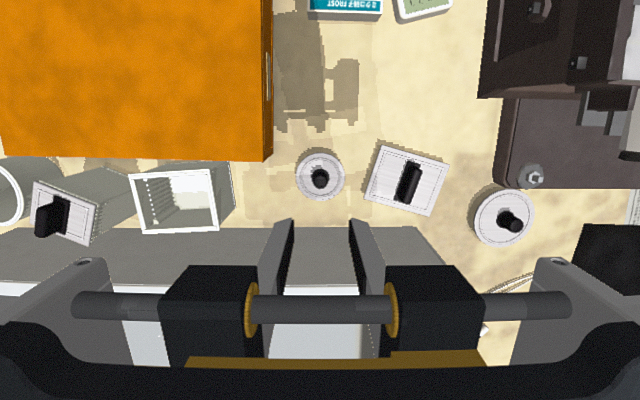

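The wrist view shows the narrow lid seated at (68,210), the round jar lid at (320,178), the large lid at (407,180) and the dish lid at (503,215).

In the tool's units: 16.6 cm is 0.166, 15.5 cm is 0.155.

Call:
carry_out --increments '[{"linear": [0,-0.001,0.04],"rotation": [0,0,0],"hand": 0.4},{"linear": [0,-0.001,0.09],"rotation": [0,0,0],"hand": 0.4},{"linear": [0,-0.001,0.13],"rotation": [0,0,0],"hand": 0.4},{"linear": [0,-0.001,0.155],"rotation": [0,0,0],"hand": 0.4},{"linear": [0,-0.001,0.166],"rotation": [0,0,0],"hand": 0.4},{"linear": [0,-0.001,0.166],"rotation": [0,0,0],"hand": 0.4},{"linear": [0,-0.001,0.166],"rotation": [0,0,0],"hand": 0},{"linear": [0,-0.001,0.166],"rotation": [0,0,0],"hand": 0},{"linear": [0,-0.001,0.166],"rotation": [0,0,0],"hand": 0},{"linear": [0,-0.001,0.166],"rotation": [0,0,0],"hand": 0},{"linear": [0,-0.001,0.166],"rotation": [0,0,0],"hand": 0},{"linear": [0,-0.001,0.166],"rotation": [0,0,0],"hand": 0}]'

```text
time: 9.75
tool_pos: [0.5373, 0.1355, 0.1189]
tool_rot: [0.001, 1.0, 0.0, 0.001]
contact_force: [-0.9, -0.6, 7.3]
grip_width: 0.185
gripper_force: 30.0
```

```bash
python3 -c "
from h import *
plan(.4803,-.3532,.34,150);print(manip.observe()['gripper_force'])"
```

```text
lin cm [  5.57 -48.88 -22.13] rot [0.001 0.002 0.522] | t 9.75 pos [0.5373 0.1355 0.1189] F [-0.9 -0.6  7.3] w 0.185 q [ 0.18  0.53  1.67 -0.    0.94 -1.39]
30.001635253429413
```

In the tool's units: -48.9 cm is -0.489, -22 cm is -0.22, 0.522 rad is 0.1662.

Call:
carry_out --increments '[{"linear": [0,0,-0.02],"rotation": [0,0,0],"hand": 0},{"linear": [0,0,-0.07],"rotation": [0,0,0],"hand": 0},{"linear": [0,0,-0.12],"rotation": [0,0,0],"hand": 0},{"linear": [0,0,-0.17],"rotation": [0,0,0],"hand": 0},{"linear": [0.01,-0.03,-0.21],"rotation": [0,0,0.0318],"hand": 0},{"linear": [0.056,-0.489,-0.22],"rotation": [0,0,0.1662],"hand": 0},{"linear": [0.056,-0.489,-0.22],"rotation": [0,0,0.1662],"hand": 0},{"linear": [0.056,-0.489,-0.22],"rotation": [0,0,0.1662],"hand": 0},{"linear": [0.056,-0.489,-0.22],"rotation": [0,0,0.1662],"hand": 0},{"linear": [0.056,-0.489,-0.22],"rotation": [0,0,0.1662],"hand": 0},{"linear": [0.056,-0.489,-0.22],"rotation": [0,0,0.1662],"hand": 0},{"linear": [0.056,-0.489,-0.22],"rotation": [0,0,0.1662],"hand": 0}]'

```text
time: 10.95
tool_pos: [0.4906, -0.2439, 0.3356]
tool_rot: [0.259, 0.966, -0.0, 0.0]
contact_force: [0.9, 0.1, 0.1]
grip_width: 0.183
gripper_force: 30.0
```

```bash
python3 -c "
from h import *
plan(.4804,-.3532,.34,150);plan(.4804,-.3532,.2015,150)"
```

```text
lin cm [-4.59 -9.97 -0.43] rot [ 0.     0.001 -0.   ] | t 10.95 pos [ 0.4906 -0.2439  0.3356] F [0.9 0.1 0.1] w 0.183 q [-0.53  0.27  1.48  0.    1.39 -1.58]
lin cm [-4.58 -9.97 13.42] rot [ 0.     0.001 -0.   ] | t 10.95 pos [ 0.4906 -0.2439  0.3356] F [0.9 0.1 0.1] w 0.183 q [-0.53  0.27  1.48  0.    1.39 -1.58]
```

In the tool's units: 9 cm is 0.09, -8.5 cm is -0.085.

Call:
carry_out --increments '[{"linear": [-0.02,-0.045,0],"rotation": [0,0,0],"hand": 0},{"linear": [-0.04,-0.08,0],"rotation": [0,0,0],"hand": 0},{"linear": [-0.04,-0.085,0.03],"rotation": [0,0,0],"hand": 0},{"linear": [-0.04,-0.085,0.06],"rotation": [0,0,0],"hand": 0},{"linear": [-0.04,-0.085,0.08],"rotation": [0,0,0],"hand": 0},{"linear": [-0.04,-0.085,0.09],"rotation": [0,0,0],"hand": 0},{"linear": [-0.04,-0.085,0.09],"rotation": [0,0,0],"hand": 0}]'

```text
time: 11.65
tool_pos: [0.4833, -0.3354, 0.2444]
tool_rot: [0.259, 0.966, 0.0, -0.001]
contact_force: [-0.2, 0.6, -1.3]
grip_width: 0.186
gripper_force: 30.0
```

```bash
python3 -c "
from h import *
plan(.4804,-.3532,.2015,150)"
```

```text
lin cm [-0.65 -1.68  4.28] rot [ 0.    -0.002 -0.   ] | t 11.65 pos [ 0.4833 -0.3354  0.2444] F [-0.2  0.6 -1.3] w 0.186 q [-0.67  0.44  1.47 -0.    1.23 -1.72]
```

In the tool's units: 4.2 cm is 0.042, -0.65 cm is -0.0065.

Call:
carry_out --increments '[{"linear": [-0.0065,-0.017,0],"rotation": [0,0,0],"hand": 0},{"linear": [-0.0065,-0.017,0],"rotation": [0,0,0],"hand": 0},{"linear": [-0.0065,-0.017,0.01],"rotation": [0,0,0],"hand": 0},{"linear": [-0.0065,-0.017,0.02],"rotation": [0,0,0],"hand": 0},{"linear": [-0.0065,-0.017,0.03],"rotation": [0,0,0],"hand": 0},{"linear": [-0.0065,-0.017,0.038],"rotation": [0,0,0],"hand": 0},{"linear": [-0.0065,-0.017,0.042],"rotation": [0,0,0],"hand": 0},{"linear": [-0.0065,-0.017,0.042],"rotation": [0,0,0],"hand": 0}]'

```text
time: 12.45
tool_pos: [0.4805, -0.3534, 0.2023]
tool_rot: [0.259, 0.966, 0.0, -0.0]
contact_force: [-0.2, -0.8, -0.3]
grip_width: 0.184
gripper_force: 30.0
```

```bash
python3 -c "
from h import *
plan(.4804,-.3532,.2015,150)"
```

```text
lin cm [0.02 0.01 0.08] rot [ 0.    -0.001 -0.   ] | t 12.45 pos [ 0.4805 -0.3534  0.2023] F [-0.2 -0.8 -0.3] w 0.184 q [-0.7   0.5   1.49 -0.    1.16 -1.74]
```

In the tool's units: -14 cm is -0.14, -10 cm is -0.1.

Call:
carry_out --increments '[{"linear": [0,0,0.001],"rotation": [0,0,0],"hand": 0},{"linear": [0,0,0.001],"rotation": [0,0,0],"hand": 0.45},{"linear": [0,0,0.001],"rotation": [0,0,0],"hand": 0.45},{"linear": [0,0,0.001],"rotation": [0,0,0],"hand": 0.45},{"linear": [0,0,0.001],"rotation": [0,0,0],"hand": 0.45},{"linear": [0,0,0.001],"rotation": [0,0,0],"hand": 0.45},{"linear": [0,0,-0.01],"rotation": [0,0,0],"hand": 0.45},{"linear": [0,0,-0.05],"rotation": [0,0,0],"hand": 0.45},{"linear": [0,0,-0.1],"rotation": [0,0,0],"hand": 0.45},{"linear": [0,0,-0.14],"rotation": [0,0,0],"hand": 0.45},{"linear": [0,0,-0.14],"rotation": [0,0,0],"hand": 0.45},{"linear": [0,0,-0.14],"rotation": [0,0,0],"hand": 0.45}]'

```text
time: 13.65
tool_pos: [0.4805, -0.3535, 0.3441]
tool_rot: [0.259, 0.966, -0.0, 0.001]
contact_force: [-0.5, -0.0, 0.5]
grip_width: 0.452
gripper_force: 0.0
```

```bash
python3 -c "
from h import *
g=grab('wrist','w5'); meas(g,(.48,-.353),.114,.042,tag='rjl seated')
plan(.5438,.246,.34,164.1)"
```

```text
rjl seated rect c [ 478.5 -352.6] size [58.3 59.8] dir 60.0 circle [ 477.3 -352.4] 61.5
lin cm [24.49 55.08  0.29] rot [ 0.    -0.001 -0.246] | t 13.7 pos [ 0.4804 -0.3534  0.3427] F [-0.5 -0.1 -0.2] w 0.45 q [-0.7   0.38  1.32  0.    1.44 -1.74]
```

In the tool's units: 55 cm is 0.55, 24.5 cm is 0.245, -0.246 rad is -0.0783.

Call:
carry_out --increments '[{"linear": [0.02,0.04,0],"rotation": [0,0,-0.0159],"hand": 0.45},{"linear": [0.245,0.55,0.003],"rotation": [0,0,-0.0783],"hand": 0.45},{"linear": [0.245,0.55,0.003],"rotation": [0,0,-0.0783],"hand": 0.45},{"linear": [0.245,0.55,0.003],"rotation": [0,0,-0.0783],"hand": 0.45},{"linear": [0.245,0.55,0.003],"rotation": [0,0,-0.0783],"hand": 0.45},{"linear": [0.245,0.55,0.003],"rotation": [0,0,-0.0783],"hand": 0.45},{"linear": [0.245,0.55,0.003],"rotation": [0,0,-0.0783],"hand": 0.45},{"linear": [0.245,0.55,0.003],"rotation": [0,0,-0.0783],"hand": 0.45},{"linear": [0.245,0.55,0.003],"rotation": [0,0,-0.0783],"hand": 0.45},{"linear": [0.245,0.55,0.003],"rotation": [0,0,-0.0783],"hand": 0.45},{"linear": [0.245,0.55,0.003],"rotation": [0,0,-0.0783],"hand": 0.45},{"linear": [0.245,0.55,0.003],"rotation": [0,0,-0.0783],"hand": 0.45}]'

```text
time: 14.9
tool_pos: [0.5423, 0.2399, 0.3386]
tool_rot: [0.138, 0.99, -0.001, -0.001]
contact_force: [0.8, -1.0, 0.2]
grip_width: 0.445
gripper_force: 0.0
```

```bash
python3 -c "
from h import *
plan(.5438,.246,.34,164.1)"
```

```text
lin cm [ 0.02  0.63 -0.14] rot [-0.002 -0.002 -0.   ] | t 14.9 pos [0.5423 0.2399 0.3386] F [ 0.8 -1.   0.2] w 0.445 q [ 0.35  0.37  1.34 -0.    1.43 -0.94]
```

```bash
python3 - <<'E'
from h import *
for _ in range(3): g=grab('wrist','w6')
meas(g,(.5438,.246),.018,.064,tag='ll'); meas(g,(.597,.391),.018,.05,tag='rdl')
plan(.5438,.246,.119,164.1)
t=load('w5'); b=cv2.resize(t['img'][120:260,200:440,::-1],(480,280))
a=g['img'][:,:,::-1]; cv2.imwrite('pics/v6.png',np.vstack([a,np.pad(cv2.resize(b,(342,200)),((0,0),(0,298),(0,0)))]))
E
```

```text
ll rect c [543.8 246.8] size [73.3 94.2] dir 74.4 circle [544.  246.7] 117.4
rdl rect c [596.1 386.9] size [85.5 85.7] dir 144.2 circle [596.1 387.2] 86.8
lin cm [-0.06  0.66 21.9 ] rot [-0.002 -0.003  0.003] | t 15.05 pos [0.5421 0.2401 0.338 ] F [ 0.1 -0.6 -0.4] w 0.452 q [ 0.36  0.37  1.34  0.    1.43 -0.94]
```

View pics/v6.png

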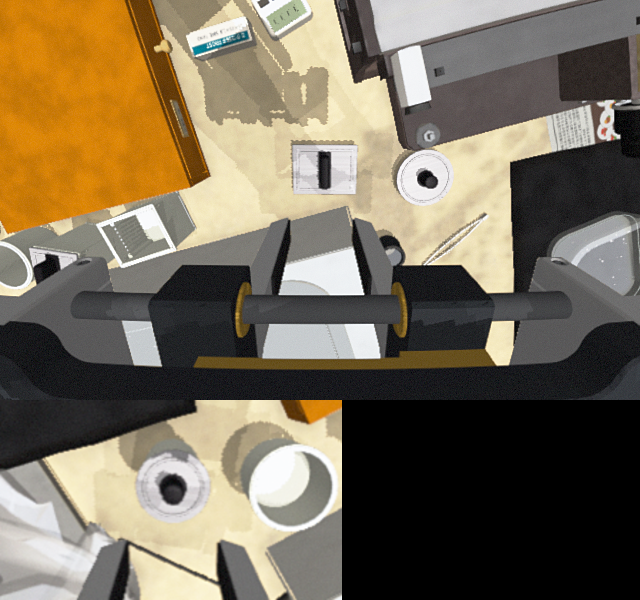

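The large lid is at (324,168), the dish lid at (425,177) and the loupe at (393,250). The round jar lid is seated concentric (lower inset). I'll triangulate the microtome base corner and bolt.

```bash
python3 - <<'E'
from h import *
a=load('w4');b=load('w6')
print(tri(a,(530,173),b,(428,131)),tri(a,(506,188),b,(410,149)),tri(load('w1'),(486,219),b,(400,48)),tri(load('w1'),(488,262),b,(406,106)))
E
```

```text
(array([0.528, 0.398, 0.034]), np.float64(0.0018)) (array([0.546, 0.368, 0.036]), np.float64(0.0034)) (array([0.439, 0.325, 0.21 ]), np.float64(0.0071)) (array([0.477, 0.32 , 0.217]), np.float64(0.0054))
```

Call:
carry_out --increments '[{"linear": [-0.0005,0.007,0.04],"rotation": [0,0,0],"hand": 0.45},{"linear": [-0.0005,0.007,0.09],"rotation": [0,0,0],"hand": 0.45},{"linear": [-0.0005,0.007,0.14],"rotation": [0,0,0],"hand": 0.45},{"linear": [-0.0005,0.007,0.185],"rotation": [0,0,0],"hand": 0.4},{"linear": [-0.0005,0.007,0.208],"rotation": [0,0,0],"hand": 0.3},{"linear": [-0.0005,0.007,0.218],"rotation": [0,0,0],"hand": 0.3},{"linear": [-0.0005,0.007,0.218],"rotation": [0,0,0],"hand": 0.3},{"linear": [-0.0005,0.007,0.218],"rotation": [0,0,0],"hand": 0},{"linear": [-0.0005,0.007,0.218],"rotation": [0,0,0],"hand": 0},{"linear": [-0.0005,0.007,0.218],"rotation": [0,0,0],"hand": 0},{"linear": [-0.0005,0.007,0.218],"rotation": [0,0,0],"hand": 0},{"linear": [-0.0005,0.007,0.218],"rotation": [0,0,0],"hand": 0}]'

```text
time: 16.25
tool_pos: [0.5456, 0.2446, 0.1236]
tool_rot: [0.138, 0.99, 0.001, 0.001]
contact_force: [-0.1, -1.3, 7.3]
grip_width: 0.121
gripper_force: 30.0
```

```bash
python3 -c "
from h import *
plan(.5535,-.0285,.30,183.4);print(manip.observe()['gripper_force'])"
```

```text
lin cm [ -8.28 -26.02 -17.66] rot [ 0.001  0.002 -0.337] | t 16.25 pos [0.5456 0.2446 0.1236] F [-0.1 -1.3  7.3] w 0.121 q [ 0.36  0.6   1.53 -0.    1.   -0.93]
30.002678632736206
```

In the tool's units: -26 cm is -0.26, -18 cm is -0.18, -0.337 rad is -0.1073.

Call:
carry_out --increments '[{"linear": [0,0,-0.02],"rotation": [0,0,0],"hand": 0},{"linear": [0,0,-0.06],"rotation": [0,0,0],"hand": 0},{"linear": [0,0,-0.11],"rotation": [0,0,0],"hand": 0},{"linear": [0,0,-0.16],"rotation": [0,0,0],"hand": 0},{"linear": [-0.01,-0.03,-0.18],"rotation": [0,0,-0.0159],"hand": 0},{"linear": [-0.085,-0.26,-0.18],"rotation": [0,0,-0.1073],"hand": 0},{"linear": [-0.085,-0.26,-0.18],"rotation": [0,0,-0.1073],"hand": 0},{"linear": [-0.085,-0.26,-0.18],"rotation": [0,0,-0.1073],"hand": 0},{"linear": [-0.085,-0.26,-0.18],"rotation": [0,0,-0.1073],"hand": 0},{"linear": [-0.085,-0.26,-0.18],"rotation": [0,0,-0.1073],"hand": 0},{"linear": [-0.085,-0.26,-0.18],"rotation": [0,0,-0.1073],"hand": 0},{"linear": [-0.085,-0.26,-0.18],"rotation": [0,0,-0.1073],"hand": 0}]'

```text
time: 17.45
tool_pos: [0.5554, -0.0296, 0.3024]
tool_rot: [-0.029, 1.0, 0.0, 0.0]
contact_force: [0.1, 1.0, -0.3]
grip_width: 0.125
gripper_force: 30.0
```

```bash
python3 -c "
from h import *
plan(.5558,-.0284,.185,183.4);print(manip.observe()['gripper_force'])"
```

```text
lin cm [-0.05  0.12 11.74] rot [ 0.     0.    -0.002] | t 17.45 pos [ 0.5554 -0.0296  0.3024] F [ 0.1  1.  -0.3] w 0.125 q [-0.12  0.31  1.5   0.    1.32 -1.75]
29.99939650297165
```

In the tool's units: 11.6 cm is 0.116, -0.05 cm is -0.0005.

Call:
carry_out --increments '[{"linear": [-0.0005,0.001,0.03],"rotation": [0,0,0],"hand": 0},{"linear": [-0.0005,0.001,0.06],"rotation": [0,0,0],"hand": 0},{"linear": [-0.0005,0.001,0.08],"rotation": [0,0,0],"hand": 0},{"linear": [-0.0005,0.001,0.095],"rotation": [0,0,0],"hand": 0},{"linear": [-0.0005,0.001,0.105],"rotation": [0,0,0],"hand": 0},{"linear": [-0.0005,0.001,0.112],"rotation": [0,0,0],"hand": 0},{"linear": [-0.0005,0.001,0.116],"rotation": [0,0,0],"hand": 0},{"linear": [-0.0005,0.001,0.116],"rotation": [0,0,0],"hand": 0},{"linear": [-0.0005,0.001,0.116],"rotation": [0,0,0],"hand": 0}]'

```text
time: 18.35
tool_pos: [0.5562, -0.0278, 0.1866]
tool_rot: [-0.03, 1.0, -0.0, 0.0]
contact_force: [-0.2, 0.3, -1.4]
grip_width: 0.124
gripper_force: 30.0
```

```bash
python3 -c "
from h import *
plan(.5558,-.0284,.185,183.4)"
```

```text
lin cm [ 0.04 -0.05  0.16] rot [-0.     0.001 -0.   ] | t 18.35 pos [ 0.5562 -0.0278  0.1866] F [-0.2  0.3 -1.4] w 0.124 q [-0.12  0.44  1.62  0.    1.08 -1.75]
```

In the tool's units: -15 cm is -0.15, -10 cm is -0.1.

Call:
carry_out --increments '[{"linear": [0,0,0.0015],"rotation": [0,0,0],"hand": 0},{"linear": [0,0,0.0015],"rotation": [0,0,0],"hand": 0.45},{"linear": [0,0,0.0015],"rotation": [0,0,0],"hand": 0.45},{"linear": [0,0,0.0015],"rotation": [0,0,0],"hand": 0.45},{"linear": [0,0,0.0015],"rotation": [0,0,0],"hand": 0.45},{"linear": [0,0,0.0015],"rotation": [0,0,0],"hand": 0.45},{"linear": [0,0,-0.01],"rotation": [0,0,0],"hand": 0.45},{"linear": [0,0,-0.05],"rotation": [0,0,0],"hand": 0.45},{"linear": [0,0,-0.1],"rotation": [0,0,0],"hand": 0.45},{"linear": [0,0,-0.15],"rotation": [0,0,0],"hand": 0.45},{"linear": [0,0,-0.15],"rotation": [0,0,0],"hand": 0.45},{"linear": [0,0,-0.15],"rotation": [0,0,0],"hand": 0.45}]'

```text
time: 19.55
tool_pos: [0.5559, -0.0279, 0.3375]
tool_rot: [-0.03, 1.0, -0.0, 0.001]
contact_force: [-0.6, 0.1, -0.7]
grip_width: 0.454
gripper_force: 0.0
```

```bash
python3 -c "
from h import *
g=grab('wrist','w7'); meas(g,(.5535,-.0285),.093,.066,tag='ll seated')
plan(.597,.389,.335,150)"
```

```text
ll seated rect c [550.6 -28.1] size [69.8 90.2] dir 93.4 circle [550.6 -27.8] 112.5
lin cm [-6.59 41.37  0.1 ] rot [-0.    -0.     0.583] | t 19.6 pos [ 0.5557 -0.0279  0.336 ] F [ 0.5  0.6 -0.8] w 0.452 q [-0.12  0.29  1.45 -0.    1.4  -1.75]
```

In the tool's units: 41.4 cm is 0.414, -6.6 cm is -0.066, 0.583 rad is 0.1856.

Call:
carry_out --increments '[{"linear": [-0.01,0.04,0],"rotation": [0,0,0.0159],"hand": 0.45},{"linear": [-0.066,0.414,0],"rotation": [0,0,0.1856],"hand": 0.45},{"linear": [-0.066,0.414,0],"rotation": [0,0,0.1856],"hand": 0.45},{"linear": [-0.066,0.414,0],"rotation": [0,0,0.1856],"hand": 0.45},{"linear": [-0.066,0.414,0],"rotation": [0,0,0.1856],"hand": 0.45},{"linear": [-0.066,0.414,0],"rotation": [0,0,0.1856],"hand": 0.45},{"linear": [-0.066,0.414,0],"rotation": [0,0,0.1856],"hand": 0.45},{"linear": [-0.066,0.414,0],"rotation": [0,0,0.1856],"hand": 0.45},{"linear": [-0.066,0.414,0],"rotation": [0,0,0.1856],"hand": 0.45},{"linear": [-0.066,0.414,0],"rotation": [0,0,0.1856],"hand": 0.45},{"linear": [-0.066,0.414,0],"rotation": [0,0,0.1856],"hand": 0.45},{"linear": [-0.066,0.414,0],"rotation": [0,0,0.1856],"hand": 0.45}]'

```text
time: 20.8
tool_pos: [0.5976, 0.3882, 0.3354]
tool_rot: [0.259, 0.966, -0.001, -0.0]
contact_force: [0.6, 0.2, -0.6]
grip_width: 0.451
gripper_force: 0.0
```

```bash
python3 -c "
from h import *
for _ in range(2): g=grab('wrist','w8')
meas(g,(.597,.389),.018,.05,tag='rdl')
plan(.5965,.3885,.12,150)"
```

```text
rdl rect c [596.3 387.2] size [85.5 85.9] dir 111.5 circle [596.1 387.3] 86.6
lin cm [ 1.300e-01 -1.000e-02  2.162e+01] rot [-0.     0.    -0.002] | t 20.9 pos [0.5977 0.388  0.3362] F [ 0.1 -0.2  0.3] w 0.45 q [ 0.52  0.67  0.9  -0.    1.57 -0.52]
```

In the tool's units: 21.6 cm is 0.216, 20 cm is 0.2.

Call:
carry_out --increments '[{"linear": [0.001,-0.001,0.04],"rotation": [0,0,0],"hand": 0.45},{"linear": [0.001,-0.001,0.09],"rotation": [0,0,0],"hand": 0.45},{"linear": [0.001,-0.001,0.13],"rotation": [0,0,0],"hand": 0.45},{"linear": [0.001,-0.001,0.17],"rotation": [0,0,0],"hand": 0.45},{"linear": [0.001,-0.001,0.2],"rotation": [0,0,0],"hand": 0.4},{"linear": [0.001,-0.001,0.216],"rotation": [0,0,0],"hand": 0.4},{"linear": [0.001,-0.001,0.216],"rotation": [0,0,0],"hand": 0.4},{"linear": [0.001,-0.001,0.216],"rotation": [0,0,0],"hand": 0},{"linear": [0.001,-0.001,0.216],"rotation": [0,0,0],"hand": 0},{"linear": [0.001,-0.001,0.216],"rotation": [0,0,0],"hand": 0},{"linear": [0.001,-0.001,0.216],"rotation": [0,0,0],"hand": 0},{"linear": [0.001,-0.001,0.216],"rotation": [0,0,0],"hand": 0}]'

```text
time: 22.1
tool_pos: [0.5965, 0.3891, 0.1221]
tool_rot: [0.259, 0.966, 0.001, 0.001]
contact_force: [-0.3, -1.4, 6.7]
grip_width: 0.206
gripper_force: 30.0
```

```bash
python3 -c "
from h import *
plan(.5453,-.261,.33,170);print(manip.observe()['gripper_force'])"
```

```text
lin cm [-28.11 -58.81 -20.88] rot [ 0.002  0.002 -0.349] | t 22.1 pos [0.5965 0.3891 0.1221] F [-0.3 -1.4  6.7] w 0.206 q [ 0.53  0.83  1.13 -0.    1.17 -0.52]
30.005066692829132
```

In the tool's units: -58.8 cm is -0.588, -28 cm is -0.28, -0.349 rad is -0.1111.

Call:
carry_out --increments '[{"linear": [0,0,-0.02],"rotation": [0,0,0],"hand": 0},{"linear": [0,0,-0.06],"rotation": [0,0,0],"hand": 0},{"linear": [0,0,-0.11],"rotation": [0,0,0],"hand": 0},{"linear": [0,0,-0.16],"rotation": [0,0,0],"hand": 0},{"linear": [0,0,-0.2],"rotation": [0,0,0],"hand": 0},{"linear": [-0.02,-0.04,-0.21],"rotation": [0,0,-0.0159],"hand": 0},{"linear": [-0.28,-0.588,-0.21],"rotation": [0,0,-0.1111],"hand": 0},{"linear": [-0.28,-0.588,-0.21],"rotation": [0,0,-0.1111],"hand": 0},{"linear": [-0.28,-0.588,-0.21],"rotation": [0,0,-0.1111],"hand": 0},{"linear": [-0.28,-0.588,-0.21],"rotation": [0,0,-0.1111],"hand": 0},{"linear": [-0.28,-0.588,-0.21],"rotation": [0,0,-0.1111],"hand": 0},{"linear": [-0.28,-0.588,-0.21],"rotation": [0,0,-0.1111],"hand": 0}]'

```text
time: 23.3
tool_pos: [0.5684, 0.0434, 0.3309]
tool_rot: [0.087, 0.996, 0.0, 0.001]
contact_force: [0.1, -0.3, -0.8]
grip_width: 0.205
gripper_force: 30.0
```

```bash
python3 -c "
from h import *
plan(.5453,-.261,.33,170)"
```

```text
lin cm [ -3.01 -30.38   0.08] rot [ 0.     0.001 -0.   ] | t 23.3 pos [0.5684 0.0434 0.3309] F [ 0.1 -0.3 -0.8] w 0.205 q [ 0.01  0.32  1.42  0.    1.39 -1.38]
```

In the tool's units: -30 cm is -0.3, -29 cm is -0.29.

Call:
carry_out --increments '[{"linear": [-0.005,-0.05,0],"rotation": [0,0,0],"hand": 0},{"linear": [-0.01,-0.1,0],"rotation": [0,0,0],"hand": 0},{"linear": [-0.015,-0.15,0],"rotation": [0,0,0],"hand": 0},{"linear": [-0.02,-0.2,0],"rotation": [0,0,0],"hand": 0},{"linear": [-0.025,-0.25,0],"rotation": [0,0,0],"hand": 0},{"linear": [-0.03,-0.29,0],"rotation": [0,0,0],"hand": 0},{"linear": [-0.03,-0.3,0.02],"rotation": [0,0,0],"hand": 0},{"linear": [-0.03,-0.3,0.05],"rotation": [0,0,0],"hand": 0},{"linear": [-0.03,-0.3,0.08],"rotation": [0,0,0],"hand": 0},{"linear": [-0.03,-0.3,0.08],"rotation": [0,0,0],"hand": 0},{"linear": [-0.03,-0.3,0.08],"rotation": [0,0,0],"hand": 0}]'

```text
time: 24.4
tool_pos: [0.5467, -0.2554, 0.2513]
tool_rot: [0.087, 0.996, -0.0, 0.0]
contact_force: [0.8, -0.7, -0.4]
grip_width: 0.204
gripper_force: 30.0
```

```bash
python3 -c "
from h import *
plan(.5453,-.261,.1785,170)"
```

```text
lin cm [ 0.04 -0.57  7.28] rot [-0.     0.001 -0.   ] | t 24.4 pos [ 0.5467 -0.2554  0.2513] F [ 0.8 -0.7 -0.4] w 0.204 q [-0.5   0.46  1.42  0.    1.26 -1.89]
```

In the tool's units: 7.2 cm is 0.072, 7 cm is 0.07.

Call:
carry_out --increments '[{"linear": [0.0005,-0.0055,0.01],"rotation": [0,0,0],"hand": 0},{"linear": [0.0005,-0.0055,0.03],"rotation": [0,0,0],"hand": 0},{"linear": [0.0005,-0.0055,0.045],"rotation": [0,0,0],"hand": 0},{"linear": [0.0005,-0.0055,0.055],"rotation": [0,0,0],"hand": 0},{"linear": [0.0005,-0.0055,0.063],"rotation": [0,0,0],"hand": 0},{"linear": [0.0005,-0.0055,0.07],"rotation": [0,0,0],"hand": 0},{"linear": [0.0005,-0.0055,0.072],"rotation": [0,0,0],"hand": 0},{"linear": [0.0005,-0.0055,0.072],"rotation": [0,0,0],"hand": 0}]'

```text
time: 25.2
tool_pos: [0.5452, -0.2608, 0.1784]
tool_rot: [0.087, 0.996, -0.0, 0.0]
contact_force: [-0.2, 0.3, -0.4]
grip_width: 0.204
gripper_force: 30.0
```

```bash
python3 -c "
from h import *
plan(.5453,-.261,.1785,170)"
```

```text
lin cm [-0.02 -0.02 -0.01] rot [-0.     0.001 -0.   ] | t 25.2 pos [ 0.5452 -0.2608  0.1784] F [-0.2  0.3 -0.4] w 0.204 q [-0.51  0.54  1.48 -0.    1.12 -1.9 ]
```

Release, lift, then move back toward the base for a final look.

In the tool's units: -15 cm is -0.15, -13 cm is -0.13.

Call:
carry_out --increments '[{"linear": [0,0,0.0005],"rotation": [0,0,0],"hand": 0.45},{"linear": [0,0,0.0005],"rotation": [0,0,0],"hand": 0.45},{"linear": [0,0,0.0005],"rotation": [0,0,0],"hand": 0.45},{"linear": [0,0,0.0005],"rotation": [0,0,0],"hand": 0.45},{"linear": [0,0,0.0005],"rotation": [0,0,0],"hand": 0.45},{"linear": [0,0,-0.01],"rotation": [0,0,0],"hand": 0.45},{"linear": [0,0,-0.05],"rotation": [0,0,0],"hand": 0.45},{"linear": [0,0,-0.1],"rotation": [0,0,0],"hand": 0.45},{"linear": [-0.02,0.04,-0.13],"rotation": [0,0,0],"hand": 0.45},{"linear": [-0.06,0.08,-0.15],"rotation": [0,0,0],"hand": 0.45},{"linear": [-0.06,0.08,-0.15],"rotation": [0,0,0],"hand": 0.45},{"linear": [-0.06,0.08,-0.15],"rotation": [0,0,0],"hand": 0.45}]'

```text
time: 26.4
tool_pos: [0.619, -0.191, 0.3293]
tool_rot: [0.086, 0.996, -0.0, 0.001]
contact_force: [-0.4, -0.2, 0.2]
grip_width: 0.449
gripper_force: 0.0
```

```bash
python3 - <<'E'
from h import *
for _ in range(2): g=grab('wrist','w9')
for n,c,z,r in (('ll',(.5535,-.0285),.093,.066),('nl',(.558,-.1405),.114,.048),('rdl',(.5453,-.261),.088,.05),('rjl',(.4804,-.3532),.114,.04)): meas(g,c,z,r,vt=140,tag=n)
grab('side','s9');grab('top','t9')
s=load('s9')['img'][130:190,280:400,::-1]; t=load('t9')['img'][110:270,190:470,::-1]
cv2.imwrite('pics/v9.png',np.vstack([cv2.resize(g['img'][100:300,:,::-1],(800,250)),np.hstack([cv2.resize(s,(340,330)),cv2.resize(t,(460,330))])]))
E
```

```text
ll rect c [553.3 -34.8] size [70.9 89.5] dir 93.4 circle [553.4 -34.7] 112.5
nl rect c [ 563.3 -129.8] size [38.  49.5] dir 158.2 circle [ 563.  -129.9] 60.7
rdl rect c [ 545.7 -258.2] size [79.6 81.7] dir 13.8 circle [ 545.7 -256.9] 82.2
rjl rect c [ 483.7 -345.4] size [59.8 60.1] dir 78.3 circle [ 483.6 -345.2] 60.9
```

View pics/v9.png

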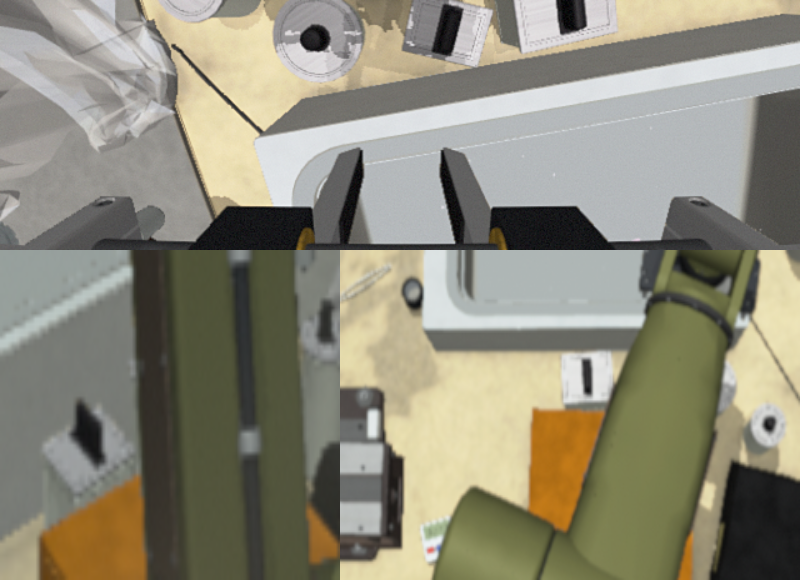

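I used the wrong plate heights: seated tops are at rim + 4 mm. Recomputing on the same picture.

```bash
python3 - <<'E'
from h import *
for f in('w9','w7','w5','w4'):
  g=load(f)
  for n,c,z,r in (('ll',(.5535,-.0285),.079,.066),('nl',(.558,-.1405),.100,.05),('rdl',(.5453,-.261),.074,.05),('rjl',(.4804,-.3532),.100,.04)):
    p=proj(g,[[*c,z]])[0]
    if 20<p[0]<620 and 0<p[1]<240:
        try: meas(g,c,z,r,vt=100,tag=f+n)
        except Exception as e: print(f,n,'none')
E
```

```text
w9ll rect c [568.1 -29.2] size [ 96.7 102.3] dir 3.2 circle [558.7 -28.9] 124.2
w9nl rect c [ 570.9 -141.6] size [75.1 80. ] dir 67.4 circle [ 562.4 -140.6] 93.1
w9rdl rect c [ 546.  -260.4] size [85.1 85.5] dir 143.7 circle [ 545.2 -259. ] 88.6
w9rjl rect c [ 481.8 -349.2] size [62.9 71.3] dir 78.3 circle [ 481.8 -348.8] 72.4
w7ll rect c [565.5 -29.9] size [107.8 110.2] dir 93.4 circle [559.  -28.9] 126.3
w7nl rect c [ 561.9 -138.5] size [91.2 97.5] dir 104.3 circle [ 557.9 -140.8] 100.5
w7rdl rect c [ 543.4 -255.2] size [82.  86.9] dir 100.1 circle [ 542.9 -254.1] 89.6
w7rjl rect c [ 484.3 -354.2] size [70.7 80.1] dir 81.2 circle [ 480.3 -353.4] 80.4
w5ll rect c [558.  -35.7] size [115.3 127.5] dir 18.7 circle [553.2 -28.6] 132.5
w5nl rect c [ 559.2 -140.1] size [97.  99.2] dir 95.7 circle [ 557.7 -140.6] 100.5
w5rdl rect c [ 544.8 -262.5] size [ 82.5 100. ] dir 179.1 circle [ 545. -261.] 100.6
w5rjl rect c [ 477.6 -354. ] size [63.2 69.2] dir 6.1 circle [ 476.6 -352.3] 72.1
w4ll rect c [564. -27.] size [110.7 132. ] dir 98.3 circle [553.4 -28.6] 132.4
w4nl rect c [ 558.2 -140.8] size [99.5 99.9] dir 67.5 circle [ 557.8 -140.6] 100.5
```

```bash
python3 - <<'E'
from h import *
for f,n,c,z,r,v in (('w9','ll',(.5535,-.0285),.079,.066,150),('w7','ll',(.5535,-.0285),.079,.066,190),('w9','nl',(.558,-.1405),.100,.046,125),('w9','nl',(.558,-.1405),.100,.046,140),('w9','rjl',(.4804,-.3532),.100,.036,140),('w5','rjl',(.4804,-.3532),.100,.036,140)):
    meas(load(f),c,z,r,vt=v,tag=f+n)
E
```

```text
w9ll rect c [553.9 -28.4] size [74.  93.4] dir 93.4 circle [554.3 -28.3] 117.3
w7ll rect c [554.  -27.7] size [71.2 93.4] dir 93.1 circle [554.1 -27.3] 115.3
w9nl rect c [ 558.6 -141.8] size [52.6 70.2] dir 67.2 circle [ 559.4 -140. ] 82.6
w9nl rect c [ 564.5 -127.5] size [39.8 51.9] dir 158.2 circle [ 564.2 -127.7] 63.6
w9rjl rect c [ 481.1 -353.3] size [62.6 62.9] dir 78.3 circle [ 481.  -353.1] 63.8
w5rjl rect c [ 481.5 -354.4] size [61.  62.5] dir 60.0 circle [ 480.2 -354.1] 64.3
```

All four lids measure their true sizes at the seated plate height, centred within 1–2 mm and aligned. I'm handing in.

```bash
python3 -c "
from plant import manip
print(manip.job_done())"
```

```text
the job is handed in; nothing more can be done
None
```

All four lids are seated on their own vessels, centred within about 2 mm by the last camera check; the job was handed in at about 26.5 s, and the hand-in gave no verdict.

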